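Tighten the lock ring of a glaze-mill jar with a two-pin spanner

TASK

Take the two-pin spanner from its wooden rest and gently settle both its pins fully into the two holes of the brass lock ring recessed in the mouth of the glaze-mill jar. Turn the ring clockwise with it until the ring is fully home against its stop, without forcing: the ceramic jar must not be loaded with more than 25 N. Then put the spanner back upright in its rest, pins down, let go, and leave the glaze jar, the bowl and the cup where they are.

Things in the scene. Friction and masses are not known exactly. Their poses are not given: they have to be found in the camera images.
- spanner_handle (a point): Centre of the handle of the loose two-pin spanner (0.17 to 0.35 kg), standing upright in its rest, z up. Handle: upright red plate 40 mm along x, 16 mm thick along y, 52 mm tall. Below it a steel cross bar 74 mm (x) by 14 mm (y), 12 mm high. This point is 26 mm above the bar's top and 38 mm above its underside. Half a turn about z gives the same spanner.
- spanner_pins (a point): Same spanner: the point midway between the tips of its two pins, 46 mm below the handle's centre; x runs from pin to pin. The steel pins point down from the bar at x = +28 and -28 mm, 6 mm diameter, 8 mm long, ends chamfered 1 mm.
- rest_top (a point): Fixed wooden rest: centre of the support under the bar, 20 mm above the work surface; x along its channel, z up. Support 36 mm long, the pins hang free past its ends, 4 mm off the base board (110 x 70 x 8 mm). Side walls 90 mm long rise 8 mm above the support, 22 mm apart (4 mm play each side of the bar). Seated, the handle centre is 38 mm above this point.
- jar_mouth (a point): Centre of the rim of the fixed white ceramic glaze-mill jar with a blue band, z up: 120 mm diameter, rim 110 mm above the work surface, mouth 90 mm wide, clamped in a 150 x 110 mm wooden cradle. The brass lock ring lies 7 mm below the rim. The spanner must not load the jar or ring with more than 25 N.
- ring_face (a point): Centre of the top face of the brass lock ring (84 mm wide; its middle 38 mm is a flush blue disc). z up; x, y are the jar's, not the holes'. Two holes 9 mm wide, 10 mm deep (black spots) lie 28 mm from the centre, opposite each other. Their direction is not measured and differs from jar to jar: at the start their line is within 27 degrees of the jar's x axis, either way.
- seat: Rubber spring seat that carries the ring; its origin is also the centre of the ring's face and sinks when the ring is pressed: about 0.4 mm per N after the first 1 N, up to 3 mm, then rigid. It rises again when the pins drop into the holes. Pins pressed on the face with less than about 6 N slide over it without turning the ring.
- ring (a joint): Turn of the lock ring in rad, growing clockwise seen from above; 0 loosest, 0.8 fully home against its stop. Starts at 0 to 0.3; says nothing of the holes' direction. Running friction about 0.2 N m; it stays where it is left. Thread and stop sit in a rubber bush that twists about 0.25 rad per N m: at the stop the moment climbs from 0.2 to 0.4 N m over some 0.05 rad of further turning.
- glaze_jar: Bystander: closed pink jar with a white cap, 84 mm diameter, 100 mm high, origin at its underside. Leave alone.
- bowl: Bystander: blue plastic bowl, 110 mm diameter, 55 mm high, origin at its underside. Leave alone.
- cup: Bystander: white ceramic cup, 72 mm diameter, 75 mm high, origin at its underside. Leave alone.

How it is judged:
By the outcome, as a careful person would: the job done as asked, in the order asked, and still so for the second after the job is handed in, with the robot touching nothing.
It also fails if it takes over 72 s, if anything falls off the work surface, if the arm or the gripper's body presses on something with over 40 N, if the wrist force passes 120 N, or if a joint passes its speed limit or range.

ROBOT

A 7-joint arm with a two-finger parallel gripper is mounted at the origin on the work surface. World frame = base frame: x ahead of the robot, y to its left, z up, the work surface at z = 0. Lengths are in m, angles in rad, forces in N, time in s.
With the tool pointing down it reaches from about 0.425 to 0.875 m from the base axis. Payload 8.4 kg.
Tool frame: the origin (TCP) lies at the very end of the fingers, on their centre line; the grasp point (between the pads) lies 19 mm behind it (grip_point_offset is the distance from the TCP to the grasp point, in m); z points along the fingers, x is the direction in which the jaws open and shut, and the axes are right-handed (so a half turn about z gives the same grasp; the last joint's range is limited). The gripper opens to 85 mm and grips with 20 to 120 N. Pads are 22 mm wide; open, the fingers measure 114 mm over their backs; the gripper's body (76 mm by 85 mm) begins 54 mm behind the grasp point. The pads swing forward as they close: fully open they stand 13 mm farther back than shut.
Start: joints at [1.022, 0.333, 0.04, 1.465, -0.013, 1.343, -0.059], TCP at [0.283, -0.585, 0.231] pointing down, gripper open.
Joint ranges: [-2.58, 2.58], [-0.38, 2.09], [-1.3, 1.39], [0.25, 2.4], [-1.5, 4.64], [0.08, 2.09], [-2.65, 2.65]. Speed limits (rad/s): [2.22, 2.22, 2.79, 2.79, 3.14, 3.14, 3.14].

INTERFACE

Orientations are given as a rotation vector (axis times angle).
In Python, from bench import state, get_image, camera_info, job_done, boxes_of, trace, grip_point_offset gives the robot as it stands. The module is installed in compiled form; this text tells all that it offers.
- The arm moves only by the tool move_arm, never from a script. Its argument "increments" is a list of rows, each an object with "translation": the shift along the tool's x, y, z in mm, a list of three; "rotation": the turn, a rotation vector about the tool's x, y, z in degrees, a list of three; "hand": the closure, from -1 (fully open) to 1 (shut). A call has exactly 5 rows; each row is the pose to reach, as a shift and turn from the pose measured when the call began, along the tool's axes at that moment; what a row does not reach only later rows make up. A row lasts 1/10 s, in which the tool goes at most 50 mm and 8.59 degrees, less where a joint would pass 70% of its speed; a pose out of reach is approached as far as the arm can. A call with a gripper value outside its range is refused whole. The fingers move at their own pace and stop on an object; the grip force is fixed at half the most. Time passes only in rows, so rows that repeat a pose let the fingers close, or fill a call up. It gives the time, the measured TCP pose, the force and the opening at its end, in the units of the state.
- state(): the state, without advancing time (a new reading comes with each control period).
- get_image(name): name is "scene" or "top" or "wrist"; returns the picture (420x560x3 uint8, red, green, blue); there is no depth.
- camera_info(name): a dict with "intrinsics" (3x3 intrinsics, pixels), "distortion" ([k1, k2, p1, p2, k3] as OpenCV has them; the pictures are not rectified), "extrinsics" (4x4, takes a point from camera to world coordinates); the wrist camera has in their place "mount" (4x4, takes a point from camera to tool coordinates, whose origin is the TCP and whose axes are the tool frame's). Camera axes: x right, y down, z forward; pixel columns grow to the right and rows downward; lengths in m; the calibration is good to about 2 mm. A picture is of the moment at which its call begins: read the wrist's pose just before it. camera_info takes no time and is no camera call.
- job_done(): hands the job in, once; it reports no verdict.
Trained networks look in the newest picture that a camera, given by its name, has taken for a name from the list of things; names that differ only in an ending like _2 or _b are one class to them, and where a whole thing is asked for, a point or a joint stands for the part that bears it (a point fixed in the world has none). Each returns a list of dicts, best first, with "p" (0 to 1); they miss things now and then, are a little off and sometimes report something else, mostly with a low value. They report only what shows in the picture. A call takes as long as a camera call.
- boxes_of(name, camera): "bbox" ([left, top, width, height] in pixels, round what is visible of it).
- trace(name, camera): "pixels" (420x560 bool, what is visible of it) and "bbox" ([left, top, width, height] in pixels, round what is visible of it).
The state is a dict: "time_s": time; "joint_pos": joint angles; "qvel": joint speeds; "joint_efforts": joint torques, N m; "ee_pos": TCP position; "tool_rot": TCP orientation; "ft_force": force on the tool from outside, world axes, zero at the start; "moment": the same for the moment, N m; "gripper_width": finger opening in m.
Only numpy, scipy, OpenCV 4.12 (cv2) and the standard library are available. Lean on these libraries where they do the work, as an engineer would, in place of code of your own. Each camera call takes 0.05 s, during which the arm holds its last target. There are 200 camera calls.

## Working session

There is one attempt and no reset: what is moved stays moved. The work goes in short steps, Python scripts to look and compute and a tool call to move; the robot and the scene stay as the last step left them, time stands still between calls to the robot, and variables do not carry over. Pictures are saved under pics/ and viewed, about 8 in all and at most 12, crops included, and the job is handed in when it is done.

Besides the shell and the picture viewer there is one more tool, called by a JSON object that holds its "method" and its "body", one argument or row to a line. move_arm: Moves the arm, as the interface text tells. Its arguments: {"type":"object","properties":{"increments":{"type":"array","items":{"type":"object","properties":{"translation":{"type":"array","items":{"type":"number"}},"rotation":{"type":"array","items":{"type":"number"}},"hand":{"type":"number"}}}}},"required":["increments"]}

```bash
mkdir -p pics
cat > h.py <<'E'
import numpy as np, cv2
from bench import *
from scipy.spatial.transform import Rotation as R
def cam(n, s=None):
    i=camera_info(n); K=np.array(i['intrinsics']); D=np.array(i['distortion'])
    if 'extrinsics' in i: T=np.array(i['extrinsics'])
    else:
        s=s or state(); W=np.eye(4); W[:3,:3]=R.from_rotvec(s['tool_rot']).as_matrix(); W[:3,3]=s['ee_pos']; T=W@np.array(i['mount'])
    return K,D,T
def ray(c,px):
    K,D,T=c; u=cv2.undistortPoints(np.array(px,float).reshape(-1,1,2),K,D).reshape(-1,2)
    d=np.c_[u,np.ones(len(u))]@T[:3,:3].T
    return T[:3,3],d/np.linalg.norm(d,axis=1)[:,None]
def atz(c,px,z):
    o,d=ray(c,px); return o+d*((z-o[2])/d[:,2])[:,None]
def proj(c,P):
    K,D,T=c; Ti=np.linalg.inv(T); 
    return cv2.projectPoints(np.array(P,float).reshape(-1,1,3),cv2.Rodrigues(Ti[:3,:3])[0],Ti[:3,3],K,D)[0].reshape(-1,2)
def tri(c1,p1,c2,p2):
    o1,d1=ray(c1,p1);o2,d2=ray(c2,p2);d1=d1[0];d2=d2[0]
    A=np.c_[d1,-d2];t=np.linalg.lstsq(A,o2-o1,rcond=None)[0]
    a=o1+t[0]*d1;b=o2+t[1]*d2
    return (a+b)/2,np.linalg.norm(a-b)
def save(im,n): cv2.imwrite('pics/'+n,im[:,:,::-1])
E
python3 - <<'E'
from h import *
np.set_printoptions(precision=4,suppress=True)
s=state();print({k:np.round(v,3) for k,v in s.items()}); print(grip_point_offset)
ims={}
for n in ['scene','top','wrist']:
    ims[n]=get_image(n); save(ims[n],n+'0.png'); print(n,cam(n)[0].tolist(),cam(n)[2])
    for t in ['spanner_handle','rest_top','jar_mouth','ring_face','ring','glaze_jar','bowl','cup']:
        try:print(n,t,[(np.round(b['bbox']).tolist(),round(b['p'],2)) for b in boxes_of(t,n)[:2]])
        except Exception as e: print(n,t,e)
cv2.imwrite('pics/a.png',cv2.resize(np.hstack([ims['scene'],ims['top']])[:,:,::-1],(800,300)))
print(state()['time_s'])
E
```

```text
{'time_s': np.float64(0.0), 'joint_pos': array([ 1.022,  0.334,  0.04 ,  1.466, -0.013,  1.343, -0.059]), 'qvel': array([-0.001, -0.   ,  0.   ,  0.001, -0.001,  0.001,  0.001]), 'joint_efforts': array([ -0.001, -65.856,   1.364, -40.557,   0.016,   0.012,  -0.   ]), 'ee_pos': array([ 0.282, -0.585,  0.23 ]), 'tool_rot': array([-2.66 ,  1.67 ,  0.002]), 'ft_force': array([-0.163, -0.356, -0.256]), 'moment': array([ 0.027, -0.082,  0.022]), 'gripper_width': np.float64(0.085)}
0.0187
scene [[518.7644555574711, 0.0, 284.9175492212576], [0.0, 518.7644555574711, 207.68500996714056], [0.0, 0.0, 1.0]] [[ 0.7476  0.4979 -0.4394  1.1036]
 [ 0.6641 -0.5592  0.4962 -0.5878]
 [ 0.0014 -0.6628 -0.7488  0.9745]
 [ 0.      0.      0.      1.    ]]
scene spanner_handle [([369.0, 163.0, 38.0, 49.0], 0.2)]
scene rest_top [([282.0, 144.0, 44.0, 28.0], 0.58)]
scene jar_mouth [([146.0, 218.0, 85.0, 82.0], 0.57)]
scene ring_face [([161.0, 226.0, 37.0, 27.0], 0.86)]
scene ring [([164.0, 222.0, 37.0, 32.0], 0.58)]
scene glaze_jar [([370.0, 163.0, 40.0, 47.0], 0.63)]
scene bowl [([290.0, 232.0, 49.0, 46.0], 
[... 478 characters left out ...]
e [([370.0, 226.0, 36.0, 44.0], 0.78)]
top ring [([365.0, 232.0, 43.0, 38.0], 0.75)]
top glaze_jar [([142.0, 123.0, 52.0, 49.0], 0.57), ([154.0, 237.0, 44.0, 56.0], 0.44)]
top bowl [([270.0, 127.0, 49.0, 47.0], 0.57)]
top cup [([373.0, 142.0, 35.0, 35.0], 0.73), ([157.0, 238.0, 44.0, 53.0], 0.47)]
wrist [[319.1170334257642, 0.0, 277.70360274885815], [0.0, 319.1170334257642, 211.41105637227358], [0.0, 0.0, 1.0]] [[ 0.4338 -0.8637 -0.2567  0.3457]
 [-0.901  -0.4159 -0.1233 -0.5533]
 [-0.0003  0.2848 -0.9586  0.374 ]
 [ 0.      0.      0.      1.    ]]
wrist spanner_handle []
wrist rest_top []
wrist jar_mouth []
wrist ring_face []
wrist ring []
wrist glaze_jar []
wrist bowl []
wrist cup []
1.35
```

View pics/a.png

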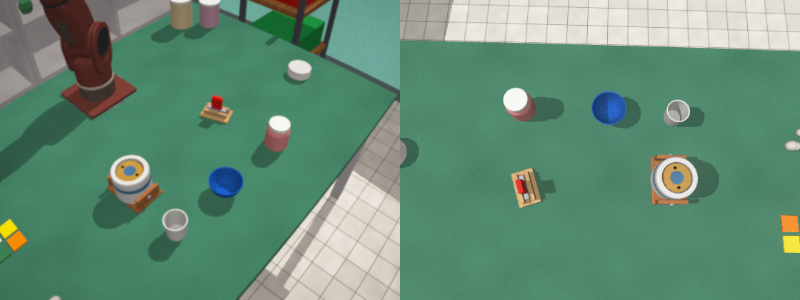

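Run:
```python
from h import *
np.set_printoptions(precision=4,suppress=True)
t=cam('top');s=cam('scene')
im=cv2.imread('pics/top0.png'); c=cv2.resize(im[215:300,130:220],(450,425),interpolation=cv2.INTER_CUBIC); d=cv2.resize(im[205:295,340:430],(425,425),interpolation=cv2.INTER_CUBIC)
cv2.imwrite('pics/b.png',np.hstack([c[:425],d])[:, :800])
print(atz(t,[[170.5,263]],.084),atz(t,[[386,251]],.11), atz(t,[[176,266]],.02))
print(tri(t,[386,251],s,[188,240]),tri(t,[170.5,263],s,[303,152]))
```

```text
[[0.4447 0.2126 0.084 ]] [[ 0.4775 -0.2211  0.11  ]] [[0.4411 0.2166 0.02  ]]
(array([ 0.4847, -0.2188,  0.0927]), np.float64(0.017784920535231563)) (array([0.4469, 0.2283, 0.0213]), np.float64(0.001074129314093505))
```

View pics/b.png

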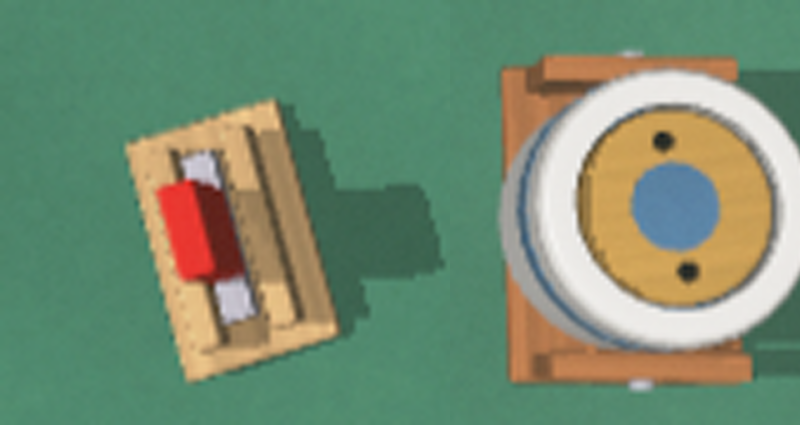

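```bash
cat >> h.py <<'E'
def down(yaw):
    c,s=np.cos(yaw),np.sin(yaw); return np.array([[c,s,0],[s,-c,0],[0,0,-1.]])
def yaw_now(s=None):
    s=s or state(); M=R.from_rotvec(s['tool_rot']).as_matrix(); return np.arctan2(M[1,0],M[0,0])
def go(pos,yaw,s=None):
    s=s or state(); M=R.from_rotvec(s['tool_rot']).as_matrix()
    t=M.T@(np.array(pos)-s['ee_pos'])*1e3; r=R.from_matrix(M.T@down(yaw)).as_rotvec(degrees=True)
    print('trans',np.round(t,1).tolist(),'rot',np.round(r,2).tolist()); return t,r
E
python3 - <<'E'
from h import *
np.set_printoptions(precision=4,suppress=True)
y=yaw_now();print(np.degrees(y)); print(camera_info('wrist')['mount'])
# wrist camera offset in world for chosen yaw; aim optical axis at jar
for Y in [-90,-64,0,90]:
    T=np.eye(4);T[:3,:3]=down(np.radians(Y));C=T@np.array(camera_info('wrist')['mount'])
    print(Y,C[:3,3],C[:3,2])
go([0.44,-0.22,0.28],y)
E
```

```text
-64.22997050338432
[[ 1.     -0.0009 -0.0006 -0.0014]
 [ 0.0011  0.9586  0.2848 -0.0708]
 [ 0.0003 -0.2848  0.9586 -0.1427]
 [ 0.      0.      0.      1.    ]]
-90 [0.0708 0.0014 0.1427] [-0.2848  0.0006 -0.9586]
-64 [0.063  0.0323 0.1427] [-0.2563 -0.1243 -0.9586]
0 [-0.0014  0.0708  0.1427] [-0.0006 -0.2848 -0.9586]
90 [-0.0708 -0.0014  0.1427] [ 0.2848 -0.0006 -0.9586]
trans [-260.6, -300.6, -48.7] rot [0.0, 0.0, 0.0]
```

Run:
```python
from h import *
go([0.49,-0.25,0.26],np.radians(-78))
```

```text
trans [-211.8, -332.6, -28.7] rot [0.0, 0.0, 13.77]
```

{"method": "move_arm", "body": {
  "increments": [
    {"translation": [-212,-333,-29],"rotation": [0,0,13.8],"hand": -1},
    {"translation": [-212,-333,-29],"rotation": [0,0,13.8],"hand": -1},
    {"translation": [-212,-333,-29],"rotation": [0,0,13.8],"hand": -1},
    {"translation": [-212,-333,-29],"rotation": [0,0,13.8],"hand": -1},
    {"translation": [-212,-333,-29],"rotation": [0,0,13.8],"hand": -1}
  ]
}}

```text
time_s: 1.85
ee_pos: [0.4143, -0.3719, 0.25]
tool_rot: [2.441, -1.978, 0.001]
ft_force: [1.0, -0.8, -1.0]
gripper_width: 0.0857
```

Run:
```python
from h import *
print(state()['ee_pos']);go([0.49,-0.25,0.26],np.radians(-78))
```

```text
[ 0.41433766 -0.37185411  0.25002918]
trans [-103.5, -99.3, -10.0] rot [-0.02, -0.03, -0.03]
```

{"method": "move_arm", "body": {
  "increments": [
    {"translation": [-103.5,-99,-10],"rotation": [0,0,0],"hand": -1},
    {"translation": [-103.5,-99,-10],"rotation": [0,0,0],"hand": -1},
    {"translation": [-103.5,-99,-10],"rotation": [0,0,0],"hand": -1},
    {"translation": [-103.5,-99,-10],"rotation": [0,0,0],"hand": -1},
    {"translation": [-103.5,-99,-10],"rotation": [0,0,0],"hand": -1}
  ]
}}

```text
time_s: 2.35
ee_pos: [0.4903, -0.2491, 0.2602]
tool_rot: [2.443, -1.974, 0.002]
ft_force: [-0.4, -0.2, -0.1]
gripper_width: 0.0855
```

```bash
cat > w.py <<'E'
from h import *
import sys,json
s=state(); im=get_image('wrist'); n=sys.argv[1]; save(im,n+'.png'); json.dump({k:np.array(v).tolist() for k,v in s.items()},open(n+'.json','w'))
print(s['ee_pos'],np.degrees(yaw_now(s)))
for t in sys.argv[2:]: print(t,[(np.round(b['bbox']).tolist(),round(b['p'],2)) for b in boxes_of(t,'wrist')[:2]])
E
python3 w.py w1 ring_face jar_mouth
python3 - <<'E'
from h import *
go([0.53,-0.20,0.26],np.radians(-78))
E
```

```text
[ 0.49029446 -0.24905422  0.26016282] -77.8776632395325
ring_face [([209.0, 153.0, 89.0, 82.0], 0.79)]
jar_mouth [([190.0, 106.0, 125.0, 148.0], 0.55)]
trans [-42.0, -50.7, -0.2] rot [0.01, -0.04, -0.17]
```

View pics/w1.png

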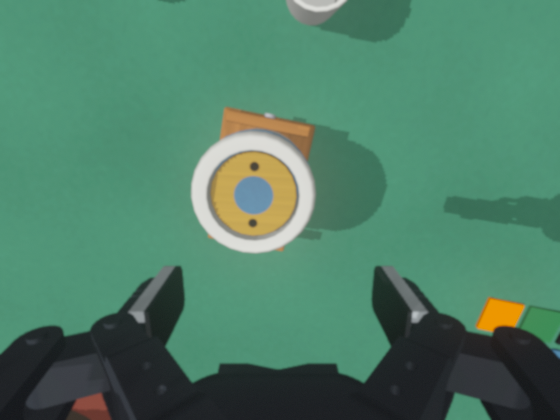

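{"method": "move_arm", "body": {
  "increments": [
    {"translation": [-42,-51,0],"rotation": [0,0,0],"hand": -1},
    {"translation": [-42,-51,0],"rotation": [0,0,0],"hand": -1},
    {"translation": [-42,-51,0],"rotation": [0,0,0],"hand": -1},
    {"translation": [-42,-51,0],"rotation": [0,0,0],"hand": -1},
    {"translation": [-42,-51,0],"rotation": [0,0,0],"hand": -1}
  ]
}}

```text
time_s: 3.0
ee_pos: [0.5294, -0.2017, 0.2597]
tool_rot: [2.435, -1.983, 0.001]
ft_force: [0.5, 0.9, 0.1]
gripper_width: 0.0856
```

```bash
python3 w.py w2 ring_face
cat > ring.py <<'E'
from h import *
import json,sys
np.set_printoptions(precision=4,suppress=True)
def feat(n):
    im=cv2.imread(f'pics/{n}.png'); s=json.load(open(n+'.json')); hsv=cv2.cvtColor(im,cv2.COLOR_BGR2HSV)
    g=((hsv[...,0]>14)&(hsv[...,0]<26)&(hsv[...,1]>110)&(hsv[...,2]>120)).astype(np.uint8)
    g[290:]=0
    k,l,st,ce=cv2.connectedComponentsWithStats(g); i=1+np.argmax(st[1:,4]); m=(l==i).astype(np.uint8)
    cs,_=cv2.findContours(m,cv2.RETR_EXTERNAL,cv2.CHAIN_APPROX_NONE); el=cv2.fitEllipse(cv2.convexHull(max(cs,key=len)))
    f=np.zeros_like(m); cv2.drawContours(f,[cv2.convexHull(max(cs,key=len))],-1,1,-1); f=cv2.erode(f,np.ones((5,5)))
    b=(f>0)&(hsv[...,0]>95)&(hsv[...,0]<125)&(hsv[...,1]>80)&(im.max(2)>90); yy,xx=np.nonzero(b); disc=(xx.mean(),yy.mean())
    w=np.clip(110-im.max(2).astype(float),0,None)*f; k,l,st,ce=cv2.connectedComponentsWithStats((w>0).astype(np.uint8))
    hs=[]
    for i in sorted(range(1,k),key=lambda i:-w[l==i].sum())[:3]:
        yy,xx=np.nonzero(l==i); q=w[l==i]; hs.append((np.average(xx,weights=q),np.average(yy,weights=q),len(q)))
    return cam('wrist',s),disc,el,hs
if __name__=='__main__':
    F=[feat(n) for n in sys.argv[1:]]
    for c,d,el,hs in F:
        print('px',np.array(d),el[0],np.array(hs).round(1).tolist()); P=atz(c,[h[:2] for h in hs[:2]],.103); v=P[0]-P[1]
        print('disc',atz(c,[d],.103)[0],'holes mid',P.mean(0),'dist',np.linalg.norm(v),'ang',np.degrees(np.arctan2(v[1],v[0]))%180)
    for a in range(len(F)-1):
        print('tri',tri(F[a][0],F[a][1],F[a+1][0],F[a+1][1]))
E
python3 ring.py w1 w2
python3 - <<'E'
from h import *
go([0.46,0.19,0.23],np.radians(-75))
E
```

```text
[ 0.52938581 -0.2016716   0.25973547] -78.30493061485717
ring_face [([91.0, 0.0, 101.0, 30.0], 0.49)]
px [253.1843 194.9255] (253.37045288085938, 193.13853454589844) [[254.0, 166.1, 41.0], [252.4, 222.6, 32.0]]
disc [ 0.4833 -0.2254  0.103 ] holes mid [ 0.4831 -0.2254  0.103 ] dist 0.056013923497179145 ang 9.204339793298395
px [292.0139 241.022 ] (292.14752197265625, 239.50355529785156) [[293.6, 214.5, 32.0], [290.6, 266.5, 32.0]]
disc [ 0.4834 -0.2249  0.103 ] holes mid [ 0.4833 -0.225   0.103 ] dist 0.05606405063830826 ang 9.28768805697669
tri (array([ 0.4826, -0.2253,  0.1007]), np.float64(0.00017468054200523304))
trans [-397.3, -11.3, 29.4] rot [0.03, -0.06, -3.29]
```

{"method": "move_arm", "body": {
  "increments": [
    {"translation": [-397,-11,29],"rotation": [0,0,-3.3],"hand": -1},
    {"translation": [-397,-11,29],"rotation": [0,0,-3.3],"hand": -1},
    {"translation": [-397,-11,29],"rotation": [0,0,-3.3],"hand": -1},
    {"translation": [-397,-11,29],"rotation": [0,0,-3.3],"hand": -1},
    {"translation": [-397,-11,29],"rotation": [0,0,-3.3],"hand": -1}
  ]
}}

```text
time_s: 3.6
ee_pos: [0.4852, 0.0464, 0.2415]
tool_rot: [2.49, -1.914, 0.002]
ft_force: [0.9, -0.7, -0.5]
gripper_width: 0.0853
```

Run:
```python
from h import *
print(state()['ee_pos']);go([0.46,0.19,0.23],np.radians(-75))
```

```text
[0.48515978 0.04637502 0.24147658]
trans [-145.3, -12.7, 11.2] rot [-0.01, -0.1, -0.08]
```

{"method": "move_arm", "body": {
  "increments": [
    {"translation": [-145,-13,11],"rotation": [0,0,0],"hand": -1},
    {"translation": [-145,-13,11],"rotation": [0,0,0],"hand": -1},
    {"translation": [-145,-13,11],"rotation": [0,0,0],"hand": -1},
    {"translation": [-145,-13,11],"rotation": [0,0,0],"hand": -1},
    {"translation": [-145,-13,11],"rotation": [0,0,0],"hand": -1}
  ]
}}

```text
time_s: 4.1
ee_pos: [0.4602, 0.1901, 0.2302]
tool_rot: [2.492, -1.912, 0.003]
ft_force: [0.2, -0.4, 0.1]
gripper_width: 0.0855
```

```bash
python3 w.py s1 spanner_handle rest_top
python3 - <<'E'
from h import *
go([0.46,0.25,0.23],np.radians(-75))
E
```

```text
[0.46020847 0.19009771 0.23021881] -74.98780939155711
spanner_handle [([236.0, 152.0, 26.0, 66.0], 0.74)]
rest_top [([215.0, 130.0, 70.0, 98.0], 0.92)]
trans [-60.2, -14.8, 0.1] rot [-0.01, -0.13, -0.24]
```

View pics/s1.png

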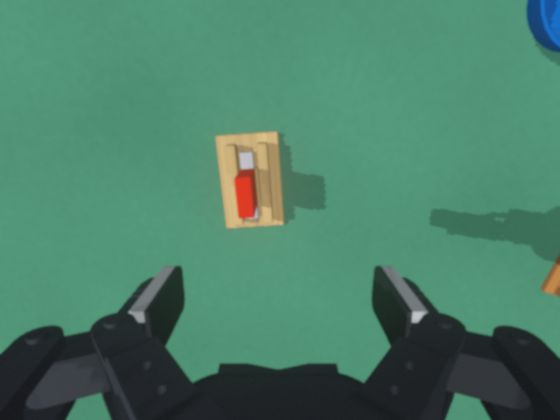

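{"method": "move_arm", "body": {
  "increments": [
    {"translation": [-60,-15,0],"rotation": [0,0,0],"hand": -1},
    {"translation": [-60,-15,0],"rotation": [0,0,0],"hand": -1},
    {"translation": [-60,-15,0],"rotation": [0,0,0],"hand": -1},
    {"translation": [-60,-15,0],"rotation": [0,0,0],"hand": -1},
    {"translation": [-60,-15,0],"rotation": [0,0,0],"hand": -1}
  ]
}}

```text
time_s: 4.75
ee_pos: [0.4608, 0.2481, 0.23]
tool_rot: [2.485, -1.92, 0.004]
ft_force: [-0.0, 0.1, -0.5]
gripper_width: 0.0853
```

```bash
python3 w.py s2 spanner_handle rest_top
python3 - <<'E'
import cv2,numpy as np
o=[]
for n in 's1','s2':
    im=cv2.imread(f'pics/{n}.png');h=cv2.cvtColor(im,cv2.COLOR_BGR2HSV)
    r=((h[...,0]<8)|(h[...,0]>172))&(h[...,1]>150);r[260:]=0
    yy,xx=np.nonzero(r);print(n,xx.min(),xx.max(),yy.min(),yy.max());cx,cy=int(xx.mean()),int(yy.mean())
    print(np.bincount((im[...,2][r]//10)))
    o.append(cv2.resize(im[cy-60:cy+60,cx-45:cx+45],(400,533),interpolation=cv2.INTER_CUBIC));print('origin',cx-45,cy-60)
cv2.imwrite('pics/c.png',np.hstack(o))
E
```

```text
[0.46076613 0.24807075 0.22998521] -75.37635386402964
spanner_handle [([291.0, 166.0, 22.0, 67.0], 0.8)]
rest_top [([266.0, 147.0, 65.0, 94.0], 0.81)]
s1 235 255 170 217
[  0   0   0   0   0   0   0   0   0   0   0   0  58  30  28  67  19  17
  22  21  36  88 449]
origin 200 133
s2 292 310 184 232
[  0   0   0   0   0   0   0   0   0   0   0   0   0   0  24  79  19  11
  36  25  66 107 412]
origin 256 148
```

View pics/c.png

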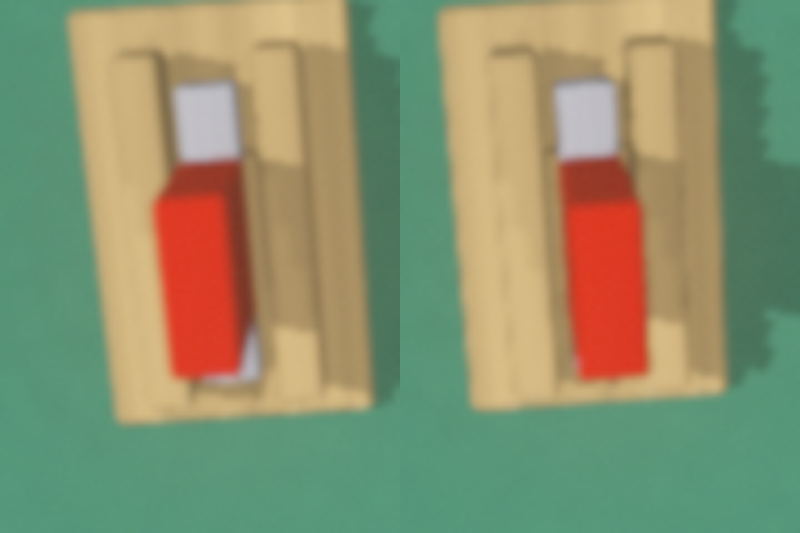

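Run:
```python
from h import *
import json
np.set_printoptions(precision=4,suppress=True)
F=[]
for n,og,cr in (('s1',(200,133),[(70,12),(347,-2),(372,408),(118,424)]),('s2',(256,148),[(38,10),(316,-3),(326,392),(71,410)])):
    im=cv2.imread(f'pics/{n}.png');h=cv2.cvtColor(im,cv2.COLOR_BGR2HSV);c=cam('wrist',json.load(open(n+'.json')))
    r=((h[...,0]<8)|(h[...,0]>172))&(h[...,1]>150)&(im[...,2]>205);r[260:]=0
    cs,_=cv2.findContours(r.astype(np.uint8),cv2.RETR_EXTERNAL,cv2.CHAIN_APPROX_NONE);rc=cv2.minAreaRect(max(cs,key=len));p=rc[0]
    B=atz(c,cv2.boxPoints(rc),.084);e=np.diff(B,axis=0);L=np.linalg.norm(e,axis=1);v=e[np.argmax(L)]
    print(p,'top',atz(c,[p],.084)[0],'size',L[:2],'ang',np.degrees(np.arctan2(v[1],v[0]))%180);F.append((c,p))
    yy,xx=np.nonzero(r);Q=atz(c,np.c_[xx,yy],.084)[:,:2];q=Q-Q.mean(0);w,V=np.linalg.eigh(q.T@q);print('pca',Q.mean(0),np.degrees(np.arctan2(V[1,1],V[0,1]))%180)
    C=atz(c,np.array(cr)/4.444+np.array(og),.008);u=C[0]-C[3]+C[1]-C[2];d=[np.linalg.norm(C[i]-C[i-1]) for i in range(4)]
    print('base',C.mean(0),d,'ang',np.degrees(np.arctan2(u[1],u[0]))%180);F[-1]+=(np.array(cr)/4.444+np.array(og),)
print(tri(*F[0][:2],*F[1][:2]))
print([tri(F[0][0],F[0][2][i],F[1][0],F[1][2][i])[0] for i in range(4)])
s=state();print(s['joint_pos'])
go([0.4430,0.217,.15],np.radians(-74.5))
```

```text
(243.41583251953125, 197.15841674804688) top [0.4504 0.2215 0.084 ] size [0.0131 0.0375] ang 19.11162791639262
pca [0.4504 0.2214] 19.116537917496203
base [0.4495 0.2199 0.008 ] [np.float64(0.10949054296111368), np.float64(0.06937677726444816), np.float64(0.10839858676624607), np.float64(0.06934226969078026)] ang 18.572171928441275
(302.25543212890625, 213.2093505859375) top [0.4499 0.222  0.084 ] size [0.0137 0.0376] ang 19.717541723015643
pca [0.4498 0.2221] 19.078195186023663
base [0.4491 0.2206 0.008 ] [np.float64(0.10904097520150578), np.float64(0.07041150934802916), np.float64(0.10695883142893249), np.float64(0.07022371942115681)] ang 18.62405890582446
(array([0.4494, 0.2216, 0.081 ]), np.float64(0.00044301639282296986))
[array([0.4894, 0.2716, 0.0001]), array([0.5112, 0.2042, 0.0081]), array([0.4082, 0.1694, 0.0052]), array([0.3836, 0.2359, 0.0001])]
[ 0.0176  0.1248 -0.6446  1.7443  0.0805  1.2988 -1.9598]
trans [26.1, 25.1, 80.2] rot [-0.02, -0.16, -0.84]
```

Run:
```python
from h import *
go([0.45,0.2217,.10],np.radians(-71))
```

```text
trans [23.2, 17.1, 130.2] rot [-0.02, -0.16, -4.34]
```

{"method": "move_arm", "body": {
  "increments": [
    {"translation": [23.2,17,40],"rotation": [0,-0.2,-4.3],"hand": -1},
    {"translation": [23.2,17,80],"rotation": [0,-0.2,-4.3],"hand": -1},
    {"translation": [23.2,17,115],"rotation": [0,-0.2,-4.3],"hand": -1},
    {"translation": [23.2,17,130],"rotation": [0,-0.2,-4.3],"hand": -1},
    {"translation": [23.2,17,130],"rotation": [0,-0.2,-4.3],"hand": -1}
  ]
}}

```text
time_s: 5.4
ee_pos: [0.4491, 0.2209, 0.0988]
tool_rot: [2.555, -1.824, -0.004]
ft_force: [0.2, 0.1, 0.0]
gripper_width: 0.0852
```

Run:
```python
from h import *
print(state()['ee_pos'],state()['ft_force']);go([0.45,0.2217,.042],np.radians(-71))
```

```text
[0.44913447 0.22093107 0.09875004] [0.21382209 0.13162848 0.04213408]
trans [-0.4, -1.2, 56.7] rot [0.18, 0.05, -0.05]
```

{"method": "move_arm", "body": {
  "increments": [
    {"translation": [-0.4,-1.2,30],"rotation": [0.2,0,0],"hand": -1},
    {"translation": [-0.4,-1.2,50],"rotation": [0.2,0,0],"hand": -1},
    {"translation": [-0.4,-1.2,56.5],"rotation": [0.2,0,0],"hand": -1},
    {"translation": [-0.4,-1.2,56.5],"rotation": [0.2,0,0],"hand": -1},
    {"translation": [-0.4,-1.2,56.5],"rotation": [0.2,0,0],"hand": -1}
  ]
}}

```text
time_s: 5.9
ee_pos: [0.451, 0.2223, 0.0439]
tool_rot: [-2.555, 1.824, -0.001]
ft_force: [0.7, -0.4, 0.2]
gripper_width: 0.0858
```

{"method": "move_arm", "body": {
  "increments": [
    {"translation": [0,0,0],"rotation": [0,0,0],"hand": 1},
    {"translation": [0,0,0],"rotation": [0,0,0],"hand": 1},
    {"translation": [0,0,0],"rotation": [0,0,0],"hand": 1},
    {"translation": [0,0,0],"rotation": [0,0,0],"hand": 1},
    {"translation": [0,0,0],"rotation": [0,0,0],"hand": 1}
  ]
}}

```text
time_s: 6.4
ee_pos: [0.4511, 0.2223, 0.044]
tool_rot: [-2.555, 1.824, -0.001]
ft_force: [-0.1, -0.4, 0.9]
gripper_width: 0.0155
```

{"method": "move_arm", "body": {
  "increments": [
    {"translation": [0,0,0],"rotation": [0,0,0],"hand": 1},
    {"translation": [0,0,0],"rotation": [0,0,0],"hand": 1},
    {"translation": [0,0,0],"rotation": [0,0,0],"hand": 1},
    {"translation": [0,0,0],"rotation": [0,0,0],"hand": 1},
    {"translation": [0,0,0],"rotation": [0,0,0],"hand": 1}
  ]
}}

```text
time_s: 6.9
ee_pos: [0.4511, 0.2223, 0.044]
tool_rot: [-2.555, 1.824, -0.001]
ft_force: [-0.5, 1.0, 0.8]
gripper_width: 0.0156
```

Run:
```python
from h import *
s=state();print(s['ee_pos'],np.degrees(yaw_now(s)),s['ft_force'],s['moment'],s['gripper_width'])
```

```text
[0.45107969 0.22231464 0.04403421] -71.05120068242974 [-0.47991902  1.04289228  0.77182982] [-0.04818653  0.02223828  0.00656692] 0.015598218678895595
```

{"method": "move_arm", "body": {
  "increments": [
    {"translation": [0,0,-10],"rotation": [0,0,0],"hand": 1},
    {"translation": [0,0,-30],"rotation": [0,0,0],"hand": 1},
    {"translation": [0,0,-70],"rotation": [0,0,0],"hand": 1},
    {"translation": [0,0,-110],"rotation": [0,0,0],"hand": 1},
    {"translation": [0,0,-140],"rotation": [0,0,0],"hand": 1}
  ]
}}

```text
time_s: 7.4
ee_pos: [0.4508, 0.2225, 0.1869]
tool_rot: [-2.554, 1.822, -0.003]
ft_force: [0.8, 0.8, -2.8]
gripper_width: 0.0152
```

Run:
```python
from h import *
s=state();print(s['ee_pos'],s['ft_force'],s['moment'],s['gripper_width']);go([0.4845,-0.225,.19],np.radians(-80.8))
```

```text
[0.45080372 0.22247688 0.18690692] [ 0.78504044  0.81784724 -2.82703255] [ 0.04108097 -0.08188527 -0.01987143] 0.01519676506695006
trans [434.1, 113.6, -4.0] rot [-0.24, 0.08, 9.78]
```

{"method": "move_arm", "body": {
  "increments": [
    {"translation": [434,113.6,-4],"rotation": [0,0,9.8],"hand": 1},
    {"translation": [434,113.6,-4],"rotation": [0,0,9.8],"hand": 1},
    {"translation": [434,113.6,-4],"rotation": [0,0,9.8],"hand": 1},
    {"translation": [434,113.6,-4],"rotation": [0,0,9.8],"hand": 1},
    {"translation": [434,113.6,-4],"rotation": [0,0,9.8],"hand": 1}
  ]
}}

```text
time_s: 7.9
ee_pos: [0.4692, -0.029, 0.1881]
tool_rot: [-2.389, 2.033, -0.003]
ft_force: [0.9, 0.8, -2.6]
gripper_width: 0.0152
```

Run:
```python
from h import *
s=state();print(s['ee_pos'],s['ft_force'],s['moment'],s['gripper_width']);go([0.4845,-0.225,.19],np.radians(-80.8))
```

```text
[ 0.46915638 -0.02901536  0.18809376] [ 0.94180448  0.83260812 -2.64782083] [ 0.02983    -0.07630753  0.0286534 ] 0.015173704246442358
trans [195.9, 16.2, -2.3] rot [-0.28, 0.09, 0.0]
```

{"method": "move_arm", "body": {
  "increments": [
    {"translation": [196,16.2,-2],"rotation": [-0.3,0,0],"hand": 1},
    {"translation": [196,16.2,-2],"rotation": [-0.3,0,0],"hand": 1},
    {"translation": [196,16.2,-2],"rotation": [-0.3,0,0],"hand": 1},
    {"translation": [196,16.2,-2],"rotation": [-0.3,0,0],"hand": 1},
    {"translation": [196,16.2,-2],"rotation": [-0.3,0,0],"hand": 1}
  ]
}}

```text
time_s: 8.4
ee_pos: [0.4829, -0.2326, 0.1898]
tool_rot: [2.382, -2.046, -0.001]
ft_force: [0.4, 0.2, -1.9]
gripper_width: 0.0153
```

```bash
python3 w.py j1 spanner_handle
python3 - <<'E'
from h import *
s=state();print(s['ee_pos'],s['ft_force'],s['moment'],s['gripper_width']);go([0.4845,-0.225,.144],np.radians(-80.8))
im=get_image('wrist');w=im[180:420,170:390]
sc=get_image('scene')[140:290,110:250]
save(np.hstack([cv2.resize(w,(440,480)),cv2.resize(sc,(360,480))]),'d.png')
E
```

```text
[ 0.48292373 -0.23264893  0.18979154] -81.31318136763896
spanner_handle [([255.0, 189.0, 47.0, 172.0], 0.92)]
[ 0.48403263 -0.22598521  0.18969524] [ 0.37307088  0.28049765 -1.76707359] [ 0.06348152 -0.00473155 -0.02804517] 0.015374045152934425
trans [-0.8, -0.6, 45.7] rot [0.04, 0.15, -0.13]
```

View pics/d.png

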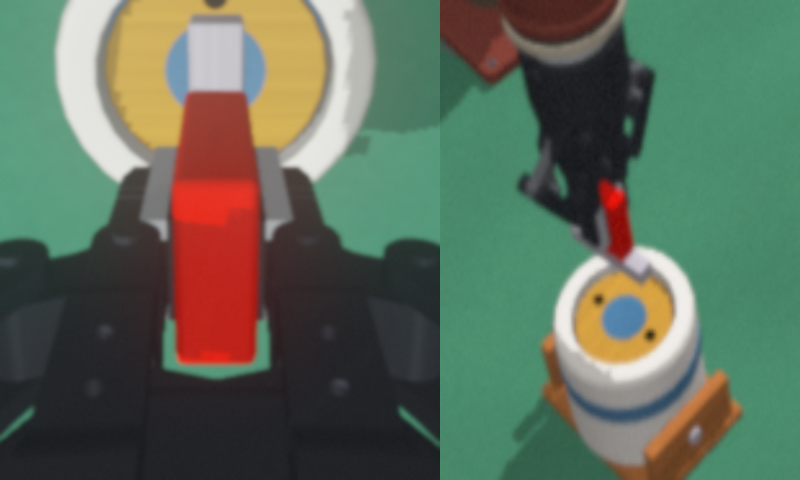

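Run:
```python
from h import *
np.set_printoptions(precision=1,suppress=True)
i=camera_info('wrist');c=(np.array(i['intrinsics']),np.array(i['distortion']),np.array(i['mount']))
for d in (0,.0012,.0024):
  f=lambda x,y,z:proj(c,[[x,d+y,z]])[0]   # tool coords; camera is at tool -y
  print(d,'top far',f(0,-.02,-.040),'top near',f(0,.02,-.040),'corners',f(-.008,-.02,-.04),f(.008,-.02,-.04),'handle foot',f(0,-.02,.012),'bar end top',f(-.007,-.037,.012),f(.007,-.037,.012))
im=cv2.imread('pics/j1.png');h=cv2.cvtColor(im,cv2.COLOR_BGR2HSV)
col=im[180:370,279].astype(int);print([(180+k,*col[k]) for k in list(range(6,16))+list(range(42,50))+list(range(84,98))+list(range(176,188))])
```

```text
0 top far [280.2 265.5] top near [280.1 359.8] corners [257.5 265.6] [302.8 265.5] handle foot [279.5 219.9] bar end top [265.3 187.2] [293.7 187.2]
0.0012 top far [280.2 268.6] top near [280.1 362.4] corners [257.6 268.6] [302.7 268.6] handle foot [279.5 222.1] bar end top [265.4 189.6] [293.6 189.5]
0.0024 top far [280.2 271.7] top near [280.1 365. ] corners [257.6 271.7] [302.7 271.7] handle foot [279.5 224.3] bar end top [265.4 191.9] [293.6 191.9]
[(186, np.int64(105), np.int64(168), np.int64(197)), (187, np.int64(118), np.int64(149), np.int64(169)), (188, np.int64(127), np.int64(135), np.int64(143)), (189, np.int64(130), np.int64(132), np.int64(136)), (190, np.int64(137), np.int64(136), np.int64(140)), (191, np.int64(158), np.int64(156), np.int64(158)), (192, np.int64(184), np.int64(180), np.int64(182)), (193, np.int64(198), np.int64(193), np.int64(195)), (194, np.int64(203), np.int64(198), np.int64(200)), (195, np.int64(204), np.int64(199), np.int64(201)), (222, np.int64(205), np.int64(199), np.int64(201)), (223, np.int64(203), np.int64(196), np.int64(200)), (224, np.int64(189
[... 892 characters left out ...]
np.int64(38), np.int64(52), np.int64(230)), (277, np.int64(34), np.int64(50), np.int64(231)), (356, np.int64(24), np.int64(33), np.int64(207)), (357, np.int64(23), np.int64(33), np.int64(216)), (358, np.int64(21), np.int64(35), np.int64(226)), (359, np.int64(21), np.int64(35), np.int64(228)), (360, np.int64(34), np.int64(49), np.int64(221)), (361, np.int64(63), np.int64(82), np.int64(200)), (362, np.int64(96), np.int64(119), np.int64(161)), (363, np.int64(116), np.int64(143), np.int64(115)), (364, np.int64(123), np.int64(152), np.int64(92)), (365, np.int64(125), np.int64(154), np.int64(89)), (366, np.int64(124), np.int64(153), np.int64(87)), (367, np.int64(122), np.int64(151), np.int64(86))]
```

Run:
```python
from h import *
s=state();go([0.4849,-0.2249,.141],np.radians(-80.8))
```

```text
trans [1.3, -0.1, 48.8] rot [0.02, 0.14, 0.09]
```

{"method": "move_arm", "body": {
  "increments": [
    {"translation": [1.3,0,20],"rotation": [0,0.1,0],"hand": 1},
    {"translation": [1.3,0,35],"rotation": [0,0.1,0],"hand": 1},
    {"translation": [1.3,0,45],"rotation": [0,0.1,0],"hand": 1},
    {"translation": [1.3,0,48.5],"rotation": [0,0.1,0],"hand": 1},
    {"translation": [1.3,0,48.5],"rotation": [0,0.1,0],"hand": 1}
  ]
}}

```text
time_s: 9.1
ee_pos: [0.4848, -0.2243, 0.1412]
tool_rot: [-2.395, 2.033, 0.002]
ft_force: [-0.2, 0.3, -2.5]
gripper_width: 0.0151
```

Run:
```python
from h import *
s=state();print(s['ee_pos'],s['ft_force'],s['moment']);go([0.4849,-0.2249,.141],np.radians(-80.8))
g=lambda n,a,b,c,d,z:cv2.resize(get_image(n)[a:b,c:d],z,interpolation=cv2.INTER_CUBIC)
save(np.hstack([g('wrist',110,310,190,370,(400,444)),g('scene',190,290,130,220,(400,444))]),'e.png')
```

```text
[ 0.48476581 -0.22428268  0.14124604] [-0.17282944  0.30105278 -2.54778721] [-0.01280301  0.00754966 -0.00044842]
trans [0.6, -0.0, 0.2] rot [0.04, 0.06, 0.15]
```

View pics/e.png

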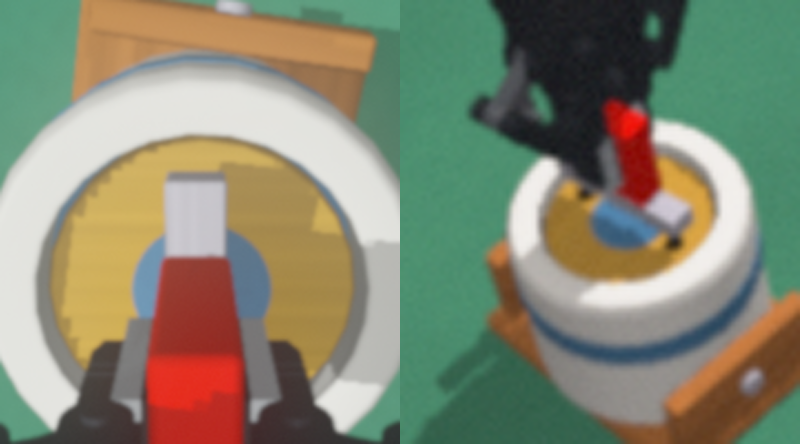

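Run:
```python
from h import *
im=get_image('wrist');save(im,'j2.png')
for n in ('j1','j2'):
    a=cv2.imread(f'pics/{n}.png').astype(int)
    for r in (200,205,212):
        row=a[r]; m=(row[:,0]>150)&(abs(row[:,0]-row[:,2])<25); xs=[x for x in np.nonzero(m)[0] if 255<x<305]; print(n,r,'bar',xs[0] if xs else 0,xs[-1] if xs else 0)
    for r in (285,310,340):
        row=a[r]; m=(row[:,2]>130)&(row[:,1]<80); xs=np.nonzero(m)[0]; xs=xs[(xs>230)&(xs<330)];print(n,r,'handle',xs.min(),xs.max())
a=cv2.imread('pics/j2.png');h=cv2.cvtColor(a,cv2.COLOR_BGR2HSV)
for r in (195,205,215,225,235):
    b=np.nonzero((h[r,:,0]>95)&(h[r,:,0]<125)&(h[r,:,1]>80)&(a[r].max(1)>80))[0];b=b[(b>220)&(b<340)];print('disc',r,b.min() if len(b) else 0,b.max() if len(b) else 0)
    g=np.nonzero((h[r,:,0]>14)&(h[r,:,0]<26)&(h[r,:,1]>110))[0];g=g[(g>190)&(g<370)];print('ring',r,g.min(),g.max())
i=camera_info('wrist');c=(np.array(i['intrinsics']),np.array(i['distortion']),np.array(i['mount']))
print(proj(c,[[0,-.03,.012],[0,-.02,-.04],[0,.01,-.04]]))
s=state();cw=cam('wrist',s);print(s['ee_pos'],'ring centre px',proj(cw,[[.4833,-.2252,.103]]), 'holes',proj(cw,[[.4833+k*.028*np.cos(.161),-.2252+k*.028*np.sin(.161),.103] for k in (1,-1)]))
```

```text
j1 200 bar 264 290
j1 205 bar 264 291
j1 212 bar 264 292
j1 285 handle 256 299
j1 310 handle 257 298
j1 340 handle 258 298
j2 200 bar 264 291
j2 205 bar 265 290
j2 212 bar 265 290
j2 285 handle 256 299
j2 310 handle 257 298
j2 340 handle 258 298
disc 195 0 0
ring 195 229 329
disc 205 0 0
ring 205 222 337
disc 215 0 0
ring 215 217 342
disc 225 255 303
ring 225 213 345
disc 235 251 307
ring 235 213 346
[[279.48597084 200.86760123]
 [280.16771385 265.53503639]
 [280.08634389 337.78571203]]
[ 0.48525655 -0.22495616  0.14211429] ring centre px [[279.13254155 240.33731406]] holes [[279.20510603 195.74276828]
 [279.06683597 281.50528479]]
```

```bash
cat > st.py <<'E'
from h import *
import sys
np.set_printoptions(precision=4,suppress=True)
s=state();print(s['time_s'],s['ee_pos'],np.degrees(yaw_now(s)),'F',s['ft_force'],'M',s['moment'],'j7',s['joint_pos'][6])
if len(sys.argv)>4: a=list(map(float,sys.argv[1:5])); go(a[:3],np.radians(a[3]),s)
E
python3 st.py .4850 -.2258 .136 -80.8
```

```text
9.25 [ 0.4853 -0.225   0.1421] -80.6996713702781 F [-0.0326  0.0469 -2.3394] M [ 0.0228 -0.0125 -0.0489] j7 -1.0922862195084628
trans [0.8, 0.4, 6.1] rot [-0.04, 0.01, 0.1]
```

{"method": "move_arm", "body": {
  "increments": [
    {"translation": [0.8,0.2,2],"rotation": [0,0,0],"hand": 1},
    {"translation": [0.8,0.2,3.5],"rotation": [0,0,0],"hand": 1},
    {"translation": [0.8,0.2,5],"rotation": [0,0,0],"hand": 1},
    {"translation": [0.8,0.2,6],"rotation": [0,0,0],"hand": 1},
    {"translation": [0.8,0.2,6],"rotation": [0,0,0],"hand": 1}
  ]
}}

```text
time_s: 9.75
ee_pos: [0.485, -0.2257, 0.1359]
tool_rot: [-2.394, 2.034, -0.0]
ft_force: [0.4, -0.4, -2.9]
gripper_width: 0.015
```

```bash
python3 st.py .4850 -.2258 .134 -80.8
```

```text
9.75 [ 0.485  -0.2257  0.1359] -80.69987473213827 F [ 0.386  -0.4068 -2.8805] M [0.031  0.0145 0.004 ] j7 -1.092059801953991
trans [0.0, 0.1, 1.9] rot [-0.02, 0.02, 0.1]
```

{"method": "move_arm", "body": {
  "increments": [
    {"translation": [0,0,0.5],"rotation": [0,0,0],"hand": 1},
    {"translation": [0,0,1],"rotation": [0,0,0],"hand": 1},
    {"translation": [0,0,1.5],"rotation": [0,0,0],"hand": 1},
    {"translation": [0,0,2],"rotation": [0,0,0],"hand": 1},
    {"translation": [0,0,2],"rotation": [0,0,0],"hand": 1}
  ]
}}

```text
time_s: 10.25
ee_pos: [0.485, -0.2257, 0.1338]
tool_rot: [-2.394, 2.034, 0.0]
ft_force: [0.4, -0.6, -2.2]
gripper_width: 0.0154
```

{"method": "move_arm", "body": {
  "increments": [
    {"translation": [0,0,0.5],"rotation": [0,0,0],"hand": 1},
    {"translation": [0,0,1],"rotation": [0,0,0],"hand": 1},
    {"translation": [0,0,1.2],"rotation": [0,0,0],"hand": 1},
    {"translation": [0,0,1.2],"rotation": [0,0,0],"hand": 1},
    {"translation": [0,0,1.2],"rotation": [0,0,0],"hand": 1}
  ]
}}

```text
time_s: 10.75
ee_pos: [0.485, -0.2257, 0.1326]
tool_rot: [-2.394, 2.034, 0.0]
ft_force: [0.0, 0.3, -2.1]
gripper_width: 0.0154
```

```bash
python3 st.py .4850 -.2258 .132 -80.8
```

```text
10.75 [ 0.485  -0.2257  0.1326] -80.7030399539739 F [ 0.0092  0.2892 -2.1034] M [ 0.0454 -0.0187  0.0081] j7 -1.0927917415737574
trans [0.0, 0.0, 0.6] rot [-0.02, 0.02, 0.1]
```

{"method": "move_arm", "body": {
  "increments": [
    {"translation": [0,0,0.5],"rotation": [0,0,0],"hand": 1},
    {"translation": [0,0,1],"rotation": [0,0,0],"hand": 1},
    {"translation": [0,0,1.5],"rotation": [0,0,0],"hand": 1},
    {"translation": [0,0,2],"rotation": [0,0,0],"hand": 1},
    {"translation": [0,0,2],"rotation": [0,0,0],"hand": 1}
  ]
}}

```text
time_s: 11.25
ee_pos: [0.485, -0.2257, 0.1305]
tool_rot: [-2.394, 2.034, 0.0]
ft_force: [-1.1, -0.6, -2.0]
gripper_width: 0.0152
```

```bash
python3 st.py .4850 -.2258 .13 -80.8
```

```text
11.25 [ 0.485  -0.2257  0.1305] -80.69870675715764 F [-1.0915 -0.5808 -1.9772] M [-0.0313 -0.026   0.0243] j7 -1.0932604558798684
trans [0.1, 0.0, 0.5] rot [-0.01, 0.03, 0.1]
```

Tips are about 4 mm below the face with no added force, so the pins are in the holes. I'll continue down to seating.

{"method": "move_arm", "body": {
  "increments": [
    {"translation": [0,0,0.5],"rotation": [0,0,0],"hand": 1},
    {"translation": [0,0,1],"rotation": [0,0,0],"hand": 1},
    {"translation": [0,0,1.5],"rotation": [0,0,0],"hand": 1},
    {"translation": [0,0,2],"rotation": [0,0,0],"hand": 1},
    {"translation": [0,0,2],"rotation": [0,0,0],"hand": 1}
  ]
}}

```text
time_s: 11.75
ee_pos: [0.4849, -0.2257, 0.1284]
tool_rot: [-2.394, 2.034, 0.001]
ft_force: [0.3, 0.6, -2.2]
gripper_width: 0.0152
```

{"method": "move_arm", "body": {
  "increments": [
    {"translation": [0,0,0.4],"rotation": [0,0,0],"hand": 1},
    {"translation": [0,0,0.8],"rotation": [0,0,0],"hand": 1},
    {"translation": [0,0,1],"rotation": [0,0,0],"hand": 1},
    {"translation": [0,0,1.2],"rotation": [0,0,0],"hand": 1},
    {"translation": [0,0,1.2],"rotation": [0,0,0],"hand": 1}
  ]
}}

```text
time_s: 12.25
ee_pos: [0.4849, -0.2257, 0.1272]
tool_rot: [-2.394, 2.034, 0.001]
ft_force: [-0.3, 0.2, -2.0]
gripper_width: 0.0151
```

```bash
python3 st.py .4850 -.2258 .127 -80.8
```

```text
12.25 [ 0.4849 -0.2257  0.1272] -80.6991198280531 F [-0.3296  0.2291 -2.009 ] M [ 0.0111  0.0031 -0.0108] j7 -1.0939808151523995
trans [0.2, -0.1, 0.2] rot [-0.0, 0.03, 0.1]
```

{"method": "move_arm", "body": {
  "increments": [
    {"translation": [0,0,0.3],"rotation": [0,0,0],"hand": 1},
    {"translation": [0,0,0.6],"rotation": [0,0,0],"hand": 1},
    {"translation": [0,0,0.9],"rotation": [0,0,0],"hand": 1},
    {"translation": [0,0,1.2],"rotation": [0,0,0],"hand": 1},
    {"translation": [0,0,1.2],"rotation": [0,0,0],"hand": 1}
  ]
}}

```text
time_s: 12.75
ee_pos: [0.485, -0.2257, 0.1261]
tool_rot: [-2.394, 2.034, 0.0]
ft_force: [-0.2, 0.8, 1.3]
gripper_width: 0.0151
```

```bash
python3 st.py .4850 -.2258 .126 -80.8
```

```text
12.75 [ 0.485  -0.2257  0.1261] -80.70095967856123 F [-0.2283  0.7587  1.3407] M [ 0.0738  0.2407 -0.0196] j7 -1.0942623480952671
trans [0.1, -0.0, 0.1] rot [-0.01, 0.03, 0.1]
```

{"method": "move_arm", "body": {
  "increments": [
    {"translation": [0.05,0,0.1],"rotation": [0,0,2.4],"hand": 1},
    {"translation": [0.1,0,0.1],"rotation": [0,0,4.8],"hand": 1},
    {"translation": [0.15,0,0.1],"rotation": [0,0,7.2],"hand": 1},
    {"translation": [0.2,0,0.1],"rotation": [0,0,9.6],"hand": 1},
    {"translation": [0.25,0,0.1],"rotation": [0,0,12],"hand": 1}
  ]
}}

```text
time_s: 13.25
ee_pos: [0.4853, -0.2257, 0.1262]
tool_rot: [-2.167, 2.274, 0.0]
ft_force: [-0.2, 0.9, 1.2]
gripper_width: 0.0153
```

```bash
python3 st.py .4848 -.2259 .126 -92.7
```

```text
13.25 [ 0.4853 -0.2257  0.1262] -92.76686809814773 F [-0.2296  0.8767  1.2136] M [0.2174 0.089  0.1908] j7 -1.3008436318273324
trans [0.2, 0.5, 0.2] rot [-0.03, 0.03, -0.07]
```

{"method": "move_arm", "body": {
  "increments": [
    {"translation": [0.1,0.1,0.1],"rotation": [0,0,2.4],"hand": 1},
    {"translation": [0.2,0.1,0.1],"rotation": [0,0,4.8],"hand": 1},
    {"translation": [0.3,0.2,0.1],"rotation": [0,0,7.2],"hand": 1},
    {"translation": [0.4,0.2,0.1],"rotation": [0,0,9.6],"hand": 1},
    {"translation": [0.5,0.2,0.1],"rotation": [0,0,12],"hand": 1}
  ]
}}

```text
time_s: 13.75
ee_pos: [0.4852, -0.2257, 0.1262]
tool_rot: [-1.916, 2.489, 0.0]
ft_force: [-0.8, 2.0, -0.1]
gripper_width: 0.0156
```

```bash
python3 st.py .4850 -.2262 .126 -108.7
```

```text
13.75 [ 0.4852 -0.2257  0.1262] -104.82367329862754 F [-0.816   2.0439 -0.0877] M [0.5054 0.0493 0.1813] j7 -1.5067800671395755
trans [0.5, 0.1, 0.2] rot [-0.02, 0.06, 3.88]
```

{"method": "move_arm", "body": {
  "increments": [
    {"translation": [0,0,0.1],"rotation": [0,0,1],"hand": 1},
    {"translation": [0,0,0.2],"rotation": [0,0,2],"hand": 1},
    {"translation": [0,0,0.2],"rotation": [0,0,3],"hand": 1},
    {"translation": [0,0,0.2],"rotation": [0,0,4],"hand": 1},
    {"translation": [0,0,0.2],"rotation": [0,0,4],"hand": 1}
  ]
}}

```text
time_s: 14.25
ee_pos: [0.4853, -0.2257, 0.126]
tool_rot: [-1.827, 2.554, 0.001]
ft_force: [-0.1, 1.4, 0.8]
gripper_width: 0.0155
```

```bash
python3 st.py
```

```text
14.25 [ 0.4853 -0.2257  0.126 ] -108.85461608377875 F [-0.0839  1.3888  0.831 ] M [0.2693 0.2176 0.2172] j7 -1.5759133409573292
```

{"method": "move_arm", "body": {
  "increments": [
    {"translation": [-0.1,0,0],"rotation": [0,0,1],"hand": 1},
    {"translation": [-0.1,0,0],"rotation": [0,0,2],"hand": 1},
    {"translation": [-0.1,0,0],"rotation": [0,0,3],"hand": 1},
    {"translation": [-0.1,0,0],"rotation": [0,0,4],"hand": 1},
    {"translation": [-0.1,0,0],"rotation": [0,0,4],"hand": 1}
  ]
}}

```text
time_s: 14.75
ee_pos: [0.4853, -0.2256, 0.1261]
tool_rot: [-1.736, 2.617, 0.001]
ft_force: [-0.3, 0.4, 1.2]
gripper_width: 0.0153
```

```bash
python3 st.py
```

```text
14.75 [ 0.4853 -0.2256  0.1261] -112.90567703635998 F [-0.2764  0.4089  1.2225] M [0.1172 0.2421 0.1918] j7 -1.6454877941317227
```

Turned 32°, moment still about 0.2 N m.

{"method": "move_arm", "body": {
  "increments": [
    {"translation": [0,0,0],"rotation": [0,0,1],"hand": 1},
    {"translation": [0,0,0],"rotation": [0,0,2],"hand": 1},
    {"translation": [0,0,0],"rotation": [0,0,3],"hand": 1},
    {"translation": [0,0,0],"rotation": [0,0,3],"hand": 1},
    {"translation": [0,0,0],"rotation": [0,0,3],"hand": 1}
  ]
}}

```text
time_s: 15.25
ee_pos: [0.4853, -0.2256, 0.1261]
tool_rot: [-1.667, 2.662, 0.001]
ft_force: [-1.0, 0.5, 0.6]
gripper_width: 0.0154
```

```bash
python3 st.py
```

```text
15.25 [ 0.4853 -0.2256  0.1261] -115.89776540504701 F [-0.9696  0.5214  0.5566] M [0.1531 0.2142 0.1798] j7 -1.6967917238029284
```

{"method": "move_arm", "body": {
  "increments": [
    {"translation": [0,0,0],"rotation": [0,0,1],"hand": 1},
    {"translation": [0,0,0],"rotation": [0,0,2],"hand": 1},
    {"translation": [0,0,0],"rotation": [0,0,3],"hand": 1},
    {"translation": [0,0,0],"rotation": [0,0,3],"hand": 1},
    {"translation": [0,0,0],"rotation": [0,0,3],"hand": 1}
  ]
}}

```text
time_s: 15.75
ee_pos: [0.4853, -0.2256, 0.1261]
tool_rot: [-1.596, 2.704, 0.001]
ft_force: [-0.3, 0.8, 0.9]
gripper_width: 0.0154
```

```bash
python3 st.py
```

```text
15.75 [ 0.4853 -0.2256  0.1261] -118.89212240286653 F [-0.2835  0.8262  0.9253] M [0.1775 0.2187 0.1681] j7 -1.748082564956291
```

{"method": "move_arm", "body": {
  "increments": [
    {"translation": [0,0,0],"rotation": [0,0,1],"hand": 1},
    {"translation": [0,0,0],"rotation": [0,0,2],"hand": 1},
    {"translation": [0,0,0],"rotation": [0,0,3],"hand": 1},
    {"translation": [0,0,0],"rotation": [0,0,3],"hand": 1},
    {"translation": [0,0,0],"rotation": [0,0,3],"hand": 1}
  ]
}}

```text
time_s: 16.25
ee_pos: [0.4853, -0.2256, 0.1261]
tool_rot: [-1.525, 2.745, 0.001]
ft_force: [-0.6, 1.3, 1.4]
gripper_width: 0.0154
```

```bash
python3 st.py
```

```text
16.25 [ 0.4853 -0.2256  0.1261] -121.88058160788299 F [-0.6196  1.3004  1.421 ] M [0.1734 0.2047 0.3428] j7 -1.7993906652684108
```

{"method": "move_arm", "body": {
  "increments": [
    {"translation": [0,0,0],"rotation": [0,0,0.5],"hand": 1},
    {"translation": [0,0,0],"rotation": [0,0,1],"hand": 1},
    {"translation": [0,0,0],"rotation": [0,0,1.2],"hand": 1},
    {"translation": [0,0,0],"rotation": [0,0,1.2],"hand": 1},
    {"translation": [0,0,0],"rotation": [0,0,1.2],"hand": 1}
  ]
}}

```text
time_s: 16.75
ee_pos: [0.4853, -0.2256, 0.1261]
tool_rot: [-1.497, 2.761, 0.001]
ft_force: [0.2, 0.8, 1.5]
gripper_width: 0.0156
```

```bash
python3 st.py
```

```text
16.75 [ 0.4853 -0.2256  0.1261] -123.07592914057795 F [0.1953 0.7581 1.4809] M [0.1786 0.1814 0.4264] j7 -1.8198875855880576
```

{"method": "move_arm", "body": {
  "increments": [
    {"translation": [0,0,0],"rotation": [0,0,-1],"hand": 1},
    {"translation": [0,0,0],"rotation": [0,0,-2],"hand": 1},
    {"translation": [0,0,0],"rotation": [0,0,-3],"hand": 1},
    {"translation": [0,0,0],"rotation": [0,0,-4],"hand": 1},
    {"translation": [0,0,0],"rotation": [0,0,-4],"hand": 1}
  ]
}}

```text
time_s: 17.25
ee_pos: [0.4853, -0.2256, 0.126]
tool_rot: [-1.593, 2.706, 0.001]
ft_force: [-1.7, 0.5, 0.8]
gripper_width: 0.0153
```

```bash
python3 st.py
```

```text
17.25 [ 0.4853 -0.2256  0.126 ] -119.03271139156234 F [-1.6546  0.5398  0.7959] M [0.2344 0.2299 0.2432] j7 -1.7504893868401967
```

{"method": "move_arm", "body": {
  "increments": [
    {"translation": [0,0,0],"rotation": [0,0,-1],"hand": 1},
    {"translation": [0,0,0],"rotation": [0,0,-2],"hand": 1},
    {"translation": [0,0,0],"rotation": [0,0,-3],"hand": 1},
    {"translation": [0,0,0],"rotation": [0,0,-4],"hand": 1},
    {"translation": [0,0,0],"rotation": [0,0,-4],"hand": 1}
  ]
}}

```text
time_s: 17.75
ee_pos: [0.4853, -0.2257, 0.1261]
tool_rot: [-1.688, 2.648, 0.0]
ft_force: [-1.5, 0.8, 0.2]
gripper_width: 0.0156
```

```bash
python3 st.py
```

```text
17.75 [ 0.4853 -0.2257  0.1261] -114.99136463350038 F [-1.5204  0.8158  0.2492] M [ 0.0851  0.1724 -0.0808] j7 -1.6811550321641024
```

{"method": "move_arm", "body": {
  "increments": [
    {"translation": [0,0,0],"rotation": [0,0,0.5],"hand": 1},
    {"translation": [0,0,0],"rotation": [0,0,1],"hand": 1},
    {"translation": [0,0,-0.3],"rotation": [0,0,1],"hand": 1},
    {"translation": [0,0,-0.6],"rotation": [0,0,1],"hand": 1},
    {"translation": [0,0,-0.6],"rotation": [0,0,1],"hand": 1}
  ]
}}

```text
time_s: 18.25
ee_pos: [0.4854, -0.2257, 0.1266]
tool_rot: [-1.664, 2.663, 0.0]
ft_force: [0.7, 0.6, -0.3]
gripper_width: 0.0154
```

```bash
python3 st.py
```

```text
18.25 [ 0.4854 -0.2257  0.1266] -115.99205842722944 F [ 0.6607  0.6464 -0.2523] M [ 0.0181 -0.0187  0.0452] j7 -1.6981747078944032
```

{"method": "move_arm", "body": {
  "increments": [
    {"translation": [0,0,-1],"rotation": [0,0,0],"hand": 1},
    {"translation": [0,0,-2],"rotation": [0,0,0],"hand": 1},
    {"translation": [0,0,-3],"rotation": [0,0,0],"hand": 1},
    {"translation": [0,0,-4],"rotation": [0,0,0],"hand": 1},
    {"translation": [0,0,-4],"rotation": [0,0,0],"hand": 1}
  ]
}}

```text
time_s: 18.75
ee_pos: [0.4853, -0.2257, 0.1308]
tool_rot: [-1.664, 2.663, 0.0]
ft_force: [-0.0, 0.5, -2.3]
gripper_width: 0.0152
```

```bash
python3 st.py
```

```text
18.75 [ 0.4853 -0.2257  0.1308] -115.9906769838484 F [-0.0232  0.4834 -2.296 ] M [0.1391 0.0782 0.0489] j7 -1.697513703379398
```

{"method": "move_arm", "body": {
  "increments": [
    {"translation": [0,0,-2],"rotation": [0,0,0],"hand": 1},
    {"translation": [0,0,-5],"rotation": [0,0,0],"hand": 1},
    {"translation": [0,0,-12],"rotation": [0,0,0],"hand": 1},
    {"translation": [0,0,-35],"rotation": [0,0,0],"hand": 1},
    {"translation": [0,0,-75],"rotation": [0,0,0],"hand": 1}
  ]
}}

```text
time_s: 19.25
ee_pos: [0.4838, -0.2252, 0.2048]
tool_rot: [1.664, -2.663, -0.006]
ft_force: [0.8, -0.1, -2.1]
gripper_width: 0.0152
```

Run:
```python
from h import *
s=state();print(s['ee_pos'],s['ft_force'])
go([.535,-.185,.235],np.radians(-100))
```

```text
[ 0.48382751 -0.22523945  0.20481951] [ 0.83496928 -0.06698187 -2.10635023]
trans [-58.6, -28.2, -30.2] rot [0.22, 0.08, -15.99]
```

Run:
```python
from h import *
m=np.array(camera_info('wrist')['mount']);c=cam('wrist')
for p,Y in (([.5,-.20,.24],-100),([.46,-.20,.24],-100),([.48,-.16,.24],-100),([.44,-.21,.24],-90),([.46,-.17,.24],-90)):
    T=np.eye(4);T[:3,:3]=down(np.radians(Y));T[:3,3]=p;print(p,Y,proj((c[0],c[1],T@m),[[.4838,-.2256,.103]]))
go([.46,-.17,.24],np.radians(-90))
```

```text
[0.5, -0.2, 0.24] -100 [[308.05320642 209.98859211]]
[0.46, -0.2, 0.24] -100 [[301.31877267 166.90988413]]
[0.48, -0.16, 0.24] -100 [[349.33338699 181.16162989]]
[0.44, -0.21, 0.24] -90 [[295.34903685 148.48456688]]
[0.46, -0.17, 0.24] -90 [[340.4629018  171.47223071]]
trans [-39.2, 45.8, -35.0] rot [0.21, 0.1, -25.99]
```

{"method": "move_arm", "body": {
  "increments": [
    {"translation": [-39,46,-35],"rotation": [0,0,-8],"hand": 1},
    {"translation": [-39,46,-35],"rotation": [0,0,-16],"hand": 1},
    {"translation": [-39,46,-35],"rotation": [0,0,-24],"hand": 1},
    {"translation": [-39,46,-35],"rotation": [0.2,0,-26],"hand": 1},
    {"translation": [-39,46,-35],"rotation": [0.2,0,-26],"hand": 1}
  ]
}}

```text
time_s: 19.75
ee_pos: [0.4597, -0.1702, 0.2409]
tool_rot: [-2.221, 2.22, 0.0]
ft_force: [-0.2, -0.8, -2.5]
gripper_width: 0.0153
```

```bash
python3 w.py w3; python3 ring.py w3
python3 - <<'E'
from h import *
go([.4511,.2223,.19],np.radians(-71))
a=cv2.imread('pics/w3.png')[90:270,240:440];cv2.imwrite('pics/f.png',cv2.resize(a,(600,540)))
E
```

```text
[ 0.4597067  -0.17015235  0.24087367] -89.96311490654627
px [340.9083 171.6208] (341.0307312011719, 169.5032958984375) [[354.8, 141.7, 49.0], [327.8, 200.4, 41.0]]
disc [ 0.4835 -0.2251  0.103 ] holes mid [ 0.4833 -0.2252  0.103 ] dist 0.05606724052126275 ang 158.15115798938265
trans [-392.4, 9.1, 51.2] rot [-0.06, 0.08, -19.06]
```

View pics/f.png

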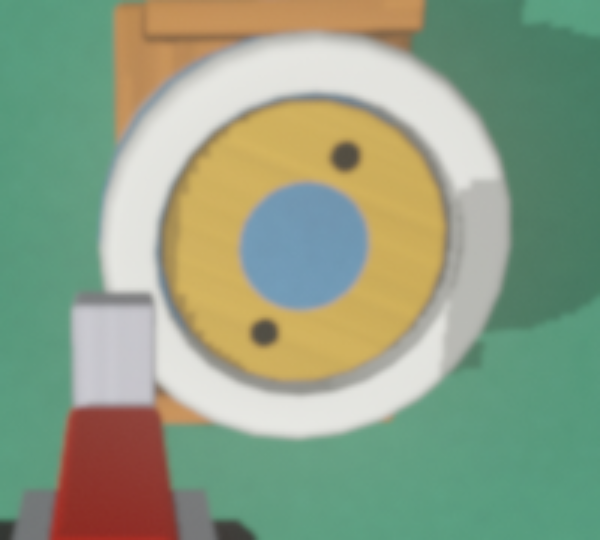

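{"method": "move_arm", "body": {
  "increments": [
    {"translation": [-392,9,40],"rotation": [0,0,-5],"hand": 1},
    {"translation": [-392,9,40],"rotation": [0,0,-10],"hand": 1},
    {"translation": [-392,9,40],"rotation": [0,0,-15],"hand": 1},
    {"translation": [-392,9,40],"rotation": [0,0,-19],"hand": 1},
    {"translation": [-392,9,40],"rotation": [0,0,-19],"hand": 1}
  ]
}}

```text
time_s: 20.3
ee_pos: [0.454, 0.0804, 0.2156]
tool_rot: [-2.555, 1.824, -0.001]
ft_force: [1.3, 0.2, -2.2]
gripper_width: 0.0151
```

```bash
python3 st.py .4511 .2223 .17 -71.05
```

```text
20.3 [0.454  0.0804 0.2156] -71.04663654790652 F [ 1.3164  0.2374 -2.168 ] M [-0.035  -0.1019  0.0282] j7 -1.4950579065088823
trans [-135.1, -43.3, 45.8] rot [-0.1, 0.05, 0.0]
```

{"method": "move_arm", "body": {
  "increments": [
    {"translation": [-135,-43.3,46],"rotation": [0,0,0],"hand": 1},
    {"translation": [-135,-43.3,46],"rotation": [0,0,0],"hand": 1},
    {"translation": [-135,-43.3,46],"rotation": [0,0,0],"hand": 1},
    {"translation": [-135,-43.3,46],"rotation": [0,0,0],"hand": 1},
    {"translation": [-135,-43.3,46],"rotation": [0,0,0],"hand": 1}
  ]
}}

```text
time_s: 20.8
ee_pos: [0.4506, 0.2233, 0.1693]
tool_rot: [-2.557, 1.823, 0.001]
ft_force: [1.1, -0.4, -1.9]
gripper_width: 0.0155
```

```bash
python3 st.py .4511 .2223 .10 -71.05; python3 w.py r1
```

```text
20.8 [0.4506 0.2233 0.1693] -70.96290184277626 F [ 1.067  -0.4323 -1.8874] M [-0.0349 -0.0516 -0.0034] j7 -1.84879979920981
trans [1.2, -0.1, 69.3] rot [-0.03, 0.08, 0.09]
[0.45061751 0.22330315 0.16933695] -70.96290184277626
```

{"method": "move_arm", "body": {
  "increments": [
    {"translation": [1,0,30],"rotation": [0,0,0],"hand": 1},
    {"translation": [1,0,60],"rotation": [0,0,0],"hand": 1},
    {"translation": [1,0,85],"rotation": [0,0,0],"hand": 1},
    {"translation": [1,0,100],"rotation": [0,0,0],"hand": 1},
    {"translation": [1,0,100],"rotation": [0,0,0],"hand": 1}
  ]
}}

```text
time_s: 21.35
ee_pos: [0.4511, 0.2194, 0.0683]
tool_rot: [2.553, -1.828, -0.002]
ft_force: [-0.3, -1.0, -2.2]
gripper_width: 0.0155
```

```bash
python3 st.py .4511 .2223 .047 -71.05
python3 - <<'E'
import cv2,numpy as np
for n in ('j1','r1'):
    a=cv2.imread(f'pics/{n}.png').astype(int); r=a[:,:,2]-a[:,:,1]; c=r[180:380,279]
    print(n,np.nonzero(c>60)[0][[0,-1]]+180, [ (np.nonzero(r[y,240:320]>60)[0][[0,-1]]+240).tolist() for y in (240,285,340)], [int(x) for x in a[262:278,279,2]])
E
```

```text
21.35 [0.4511 0.2194 0.0683] -71.20862520815386 F [-0.3473 -1.0412 -2.2156] M [0.0334 0.027  0.0104] j7 -1.9228013709939875
trans [-2.7, -1.0, 21.3] rot [0.1, 0.01, -0.16]
j1 [227 361] [[261, 294], [256, 299], [258, 297]] [151, 151, 151, 150, 151, 152, 157, 170, 187, 201, 211, 217, 222, 227, 230, 231]
r1 [226 361] [[261, 294], [256, 300], [258, 298]] [160, 160, 160, 160, 161, 161, 166, 178, 193, 206, 215, 221, 225, 229, 232, 233]
```

{"method": "move_arm", "body": {
  "increments": [
    {"translation": [-2.7,-1,5],"rotation": [0,0,0],"hand": 1},
    {"translation": [-2.7,-1,8],"rotation": [0,0,0],"hand": 1},
    {"translation": [-2.7,-1,10],"rotation": [0,0,0],"hand": 1},
    {"translation": [-2.7,-1,10],"rotation": [0,0,0],"hand": 1},
    {"translation": [-2.7,-1,10],"rotation": [0,0,0],"hand": 1}
  ]
}}

```text
time_s: 21.85
ee_pos: [0.4514, 0.2224, 0.0587]
tool_rot: [2.554, -1.828, -0.001]
ft_force: [-0.8, 0.7, -1.6]
gripper_width: 0.0154
```

```bash
python3 st.py .4511 .2223 .046 -71.05
```

```text
21.85 [0.4514 0.2224 0.0587] -71.20625882414032 F [-0.8356  0.7465 -1.5856] M [-0.0303  0.0632 -0.0082] j7 -1.9386200951134043
trans [0.0, 0.3, 12.7] rot [0.07, 0.01, -0.16]
```

{"method": "move_arm", "body": {
  "increments": [
    {"translation": [0,0.3,5],"rotation": [0,0,-0.1],"hand": 1},
    {"translation": [0,0.3,9],"rotation": [0,0,-0.1],"hand": 1},
    {"translation": [0,0.3,12],"rotation": [0,0,-0.1],"hand": 1},
    {"translation": [0,0.3,13.5],"rotation": [0,0,-0.1],"hand": 1},
    {"translation": [0,0.3,13.5],"rotation": [0,0,-0.1],"hand": 1}
  ]
}}

```text
time_s: 22.35
ee_pos: [0.4509, 0.2222, 0.0448]
tool_rot: [2.555, -1.826, -0.002]
ft_force: [0.0, 0.0, -2.7]
gripper_width: 0.0151
```

```bash
python3 st.py .4511 .2223 .044 -71.05
```

```text
22.35 [0.4509 0.2222 0.0448] -71.103136639154 F [ 0.026   0.0469 -2.7085] M [ 0.01   -0.0128 -0.0139] j7 -1.9499946188248358
trans [0.0, -0.2, 0.8] rot [0.1, 0.01, -0.05]
```

{"method": "move_arm", "body": {
  "increments": [
    {"translation": [0,0,0.3],"rotation": [0,0,0],"hand": 1},
    {"translation": [0,0,0.6],"rotation": [0,0,0],"hand": 1},
    {"translation": [0,0,0.9],"rotation": [0,0,0],"hand": 1},
    {"translation": [0,0,0.9],"rotation": [0,0,0],"hand": 1},
    {"translation": [0,0,0.9],"rotation": [0,0,0],"hand": 1}
  ]
}}

```text
time_s: 22.85
ee_pos: [0.4509, 0.2223, 0.0441]
tool_rot: [2.555, -1.826, -0.002]
ft_force: [-0.7, -0.6, 0.4]
gripper_width: 0.0156
```

```bash
python3 st.py .4511 .2223 .044 -71.05
```

```text
22.85 [0.4509 0.2223 0.0441] -71.1039846824589 F [-0.6916 -0.6289  0.3838] M [-0.0406  0.1304 -0.0391] j7 -1.9508815115029507
trans [0.0, -0.2, 0.1] rot [0.09, 0.01, -0.05]
```

{"method": "move_arm", "body": {
  "increments": [
    {"translation": [0,0,0],"rotation": [0,0,0],"hand": -1},
    {"translation": [0,0,0],"rotation": [0,0,0],"hand": -1},
    {"translation": [0,0,0],"rotation": [0,0,0],"hand": -1},
    {"translation": [0,0,0],"rotation": [0,0,0],"hand": -1},
    {"translation": [0,0,0],"rotation": [0,0,0],"hand": -1}
  ]
}}

```text
time_s: 23.35
ee_pos: [0.451, 0.2223, 0.0441]
tool_rot: [2.555, -1.826, -0.002]
ft_force: [-0.2, 0.2, 0.5]
gripper_width: 0.0849
```

{"method": "move_arm", "body": {
  "increments": [
    {"translation": [0,0,-15],"rotation": [0,0,0],"hand": -1},
    {"translation": [0,0,-50],"rotation": [0,0,0],"hand": -1},
    {"translation": [0,0,-95],"rotation": [0,0,0],"hand": -1},
    {"translation": [0,0,-140],"rotation": [0,0,0],"hand": -1},
    {"translation": [0,0,-185],"rotation": [0,0,0],"hand": -1}
  ]
}}

```text
time_s: 23.85
ee_pos: [0.4507, 0.2226, 0.2322]
tool_rot: [2.556, -1.826, -0.001]
ft_force: [0.5, 0.5, 0.0]
gripper_width: 0.0856
```

```bash
python3 w.py s3 spanner_handle; python3 st.py
python3 - <<'E'
from h import *
import json
im=cv2.imread('pics/s3.png');h=cv2.cvtColor(im,cv2.COLOR_BGR2HSV);c=cam('wrist',json.load(open('s3.json')))
r=((h[...,0]<8)|(h[...,0]>172))&(h[...,1]>150)&(im[...,2]>205);r[290:]=0
yy,xx=np.nonzero(r);Q=atz(c,np.c_[xx,yy],.084)[:,:2];q=Q-Q.mean(0);w,V=np.linalg.eigh(q.T@q);print('pca',Q.mean(0),np.degrees(np.arctan2(V[1,1],V[0,1]))%180)
t=get_image('top');save(np.hstack([cv2.resize(t[90:310,120:440],(480,330)),cv2.resize(im[130:300,180:330,::-1],(291,330))]),'g.png')
E
```

```text
[0.45074325 0.22258694 0.2321994 ] -71.06065697351431
spanner_handle [([270.0, 155.0, 18.0, 64.0], 0.71)]
23.95 [0.4536 0.2243 0.2366] -71.07036553944414 F [ 0.8624  0.6548 -1.2914] M [ 0.0375 -0.0474 -0.0763] j7 -1.820513535010011
pca [0.44814041 0.22370893] 19.671235499082854
```

View pics/g.png

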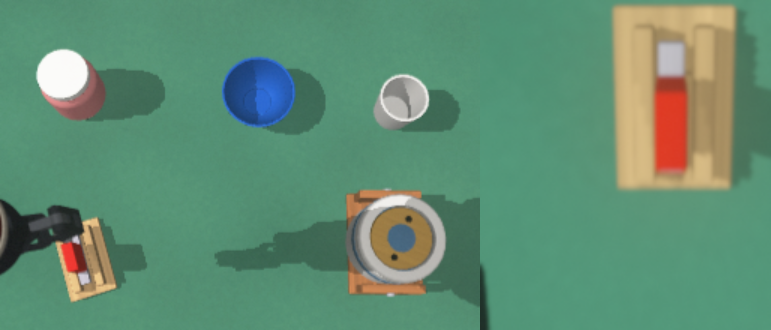

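```bash
python3 -c "
from bench import *
print(job_done(),state()['time_s'])"
```

```text
the job is handed in; nothing more can be done
the job is handed in; nothing more can be done
```

The job is done and handed in at about 24 s of arm time. The spanner went into the ring, turned it clockwise to its stop and is back upright in its rest, pins down and let go.

- **Seating the pins:** they slid into the holes with no added force until the bar met the ring face, at about 3.5 N net.
- **Turning the ring:** the moment ran at about 0.17–0.22 N m. Over the last 4° of turning it rose to 0.34 and then 0.43 N m, the rise expected at the stop. The force readings after each step stayed under 5 N; nothing was read while the arm was moving.
- **Holes afterwards:** the camera shows the hole line went from +9.2° to −21.9°, about 0.54 rad clockwise. If the ring is home, it started near 0.26 rad, within the stated range. This was measured after the spanner came out, so it already includes the few degrees the rubber bush sprang back.
- **Spanner afterwards:** the last pictures show it standing between the rest's walls. One measurement disagrees slightly: its position came out about 3 mm from the first one. That picture was taken while the arm was still settling, so I trust the view over the number.
- **Bystanders:** the glaze jar, bowl and cup look unmoved in the last top view, and the arm never went near them. I did not measure their positions.

One small reading went the other way: as I eased off before lifting out, the moment dipped to −0.08 N m, well below the ring's friction of about 0.2, so it should not have turned the ring back.

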